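# Scan the bin of gold trim rings

### The arm

A 6-joint arm with a two-finger parallel gripper is mounted at the origin on the work surface. World frame = base frame: x ahead of the robot, y to its left, z up, the work surface at z = 0. Lengths are in m, angles in rad, forces in N, time in s.
With the tool pointing down it reaches from about 0.425 to 0.95 m from the base axis. Payload 14.7 kg.
Tool frame: the origin (TCP) lies midway between the tips of the shut fingers; the grasp point (between the pads) lies 19 mm behind it (manip.grip_depth is the distance from the TCP to the grasp point, in m); z points along the fingers, y is the direction in which the jaws open and shut (so a half turn about z gives the same grasp; the last joint's range is limited). The gripper opens to 85 mm and grips with 20 to 120 N. Pads are 22 mm wide; open, the fingers measure 114 mm over their backs; the gripper's body (76 mm by 85 mm) begins 54 mm behind the grasp point. The pads swing forward as they close: fully open they stand 13 mm farther back than shut.
Start: joints at [1.12, 0.48, 1.596, -0, 1.065, -0.047], TCP at [0.255, 0.598, 0.231] pointing down, gripper open.
Joint ranges: [-2.75, 2.75], [-0.82, 2.05], [0.23, 2.67], [-1.56, 4.7], [0.09, 2.69], [-2.92, 2.92]. Speed limits (rad/s): [1.89, 1.89, 2.39, 3.01, 3.01, 3.01].

### API

Orientations are given as a unit quaternion [w, x, y, z].
In Python, from station import manip, fingers, kin, capture gives the robot as it stands. Calls block until the motion is done:
- manip.move_pose(position, orientation): joint-space move of the TCP to a pose.
- manip.move_linear(position, feed=0.15, ori=None, stop_force=None): straight line of the TCP; ori=None keeps the orientation; feed is the mean speed in m/s. With stop_force (N) it stops when the force on the tool has changed by that much, and returns True; else False.
- manip.move_joints(angles): joint-space move.
- fingers.ungrasp() and fingers.gripper_close(): open the fingers fully, or close them until they stop; the grip force is fixed at half the most.
- manip.sleep(seconds).
- kin.inverse_kinematics(position, orientation): joint angles nearest the present ones, or None.
- manip.sense(): the state.
- capture(name): name is "side" or "top"; returns a dict with "color" (420x560x3 uint8, red, green, blue), "fx", "fy", "cx", "cy" (pixels), "origin" and "attitude" of the camera in the world. Camera axes: x right, y up, looking along -z (the intrinsics and any distortion apply to the point x, -y, -z); pixel columns grow to the right and rows downward; lengths in m; the calibration is good to about 2 mm. A picture is of the moment at which its call begins. There is no depth.
A pose or a line that the arm cannot do raises manip.IKError and nothing moves.
- manip.finish_job(): hands the job in, once; it reports no verdict.
The state is a dict: "time_s": time; "qpos": joint angles; "joint_velocities": joint speeds; "effort": joint torques, N m; "eef_pos": TCP position; "eef_rot": TCP orientation; "wrist_force": force on the tool from outside, world axes, zero at the start; "wrist_torque": the same for the moment, N m; "width": finger opening in m.
Only numpy, scipy, OpenCV 4.12 (cv2) and the standard library are available. Lean on these libraries where they do the work, as an engineer would, in place of code of your own. Each camera call takes 0.05 s, during which the arm holds its last target.

### The job

Take the cordless scanner out of its bench holster by the handle and tip it over so that it points squarely at the sloping barcode label on the front of the bin that holds the gold trim rings. Hold it up there, its window about 13 cm from the label and the beam on the barcode, touching nothing else, and finish while still holding it still. Do not let go of it, do not knock it against the table or the bins, and leave the other things on the bench where they are.

Things in the scene. Friction and masses are not known exactly. Their poses are not given: they have to be found in the camera images.
- scanner_grip (a point): where to grasp the pistol-shaped scanner: inside its black flat-sided handle, which is 30 mm wide (y) and 34 mm thick, free 15 mm either way along it. From scanner_window it lies at x -57, y 0, z +75 mm, in axes common to both: z runs from nose to rear (up at the start), the scanner looks along -z, the handle sticks out towards -x (rising 10 degrees towards +z), y is across it
- scanner_window (a point): centre of the scanner's window at the very end of its nose (lowest at the start); the beam runs from here along -z. Axes as for scanner_grip, which moves rigidly with it
- scanner: the whole cordless scanner, about 200 g, nose down in the holster. Origin and axes as scanner_window. Grey head 102 mm long (z), 44 (x) by 60 (y) mm at the nose, 40 by 50 at the rear, so its rear stands 27 mm above scanner_grip; black handle 116 mm long with a blue foot, whose far end is 142 mm from the head's centre line
- holster_mouth (a point): centre of the mouth of the fixed black bench holster, 110 mm above the table, z up, handle side at -x. Pocket 63 (y) by 47 (x) mm inside, walls 4 mm; its floor, on which the nose rests, is 55 mm below the mouth; the handle rests on the rim at its root. 1.5 mm of play all round: the scanner lifts straight up
- holster: the holster with its block and steel base plate (100 by 110 mm); origin on the table under the pocket's centre
- label_rings (a point): centre of the barcode label on the bin of gold trim rings, the one to scan. White, 80 mm wide (y) by 44 mm high (x), on a holder sloping 45 degrees from level, about 92 mm above the table. z points squarely out of the label, up and back to the robot's side; x points up the slope; y is level
- bin_rings: the bin of gold (brass-coloured) trim rings. The three bins are fixed, alike but for their stock, of grey sheet steel, 140 mm wide (y), 160 mm deep (x), side by side in any order on a blue stand. Front (-x) towards the robot, front wall up to 66 mm, the rest to 121 mm above the table. Origin under the middle of its front edge, 6 mm above the table
- bin_drivers: a bin like it with white lamp driver boxes: not to be scanned; origin likewise
- bin_sockets: a bin like it with black lamp sockets: not to be scanned; origin likewise
- gold_ring: bystander: loose gold ring flat on the bench, 110 mm across, 12 mm high; origin under its centre
- led_driver: bystander: white lamp driver box, 110 by 42 by 26 mm high; origin under its centre
- cutter: bystander: orange box cutter lying flat, 130 by 22 by 14 mm high; origin under its centre
- small_carton: bystander: small closed carton, 90 by 70 by 50 mm high; origin under its centre
- tape_roll: bystander: yellow roll of packing tape lying flat, 100 mm across, 48 mm high; origin under its centre
- label_roll: bystander: white roll of labels standing on end, 76 mm across, 60 mm high; origin under its centre
Mind the look-alikes: they are no part of the job. What is shaped like the scanner but pink is not meant.

How it is judged:
On the way:
1. the scanner has been drawn up out of the holster, its nose clear above the mouth, held by the fingers (height (world z) of scanner_window above 0.115 m and contact force between the fingers and scanner above 1 N and contact force between scanner and holster below 0.1 N), for 0.1 s.
At the end, for the whole second after the job is handed in: The scanner is held still in the fingers, touching neither holster, table nor bins, its window over 10 cm above the table and 8 to 20 cm from the label of the gold-ring bin along the beam; the beam passes within 25 mm each way of the label's centre and is square to it within 17 degrees (angle between the z axis of scanner_window and the z axis of label_rings, either way round below 0.3 rad and z of label_rings in the frame of scanner_window between -0.2 and -0.08 m and x of label_rings in the frame of scanner_window between -0.025 and 0.025 m and y of label_rings in the frame of scanner_window between -0.025 and 0.025 m and height (world z) of scanner_window above 0.1 m and contact force between the fingers and scanner above 1 N and contact force between scanner and holster below 0.1 N and contact force between scanner and table below 0.1 N and contact force between scanner and bin_rings below 0.1 N and contact force between scanner and bin_drivers below 0.1 N and contact force between scanner and bin_sockets below 0.1 N and linear speed of scanner below 0.03 m/s and angular speed of scanner below 0.2 rad/s); the arm keeps its last pose, push and grip.
It fails at once if the scanner is knocked against the table or a bin, or dropped (contact force between scanner and table above 1 N or contact force between scanner and bin_rings above 3 N or contact force between scanner and bin_drivers above 3 N or contact force between scanner and bin_sockets above 3 N).
It fails at once if another thing on the bench is moved more than 2 cm (distance of any of gold_ring, led_driver, cutter, small_carton, tape_roll, label_roll from where it was at the start of the episode above 0.02 m).
It also fails if it takes over 38 s, if anything falls off the work surface, if the arm or the gripper's body presses on something with over 40 N, if the wrist force passes 120 N, or if a joint passes its speed limit or range.

## Working session

There is one attempt and no reset: what is moved stays moved. The work goes in short steps, each a Python script; the robot and the scene stay as the last script left them, time stands still between calls to the robot, and variables do not carry over. Pictures are saved under pics/ and viewed, and the job is handed in when it is done.

```bash
ls; mkdir -p pics; python3 - <<'E'
from station import manip, fingers, kin, capture
import cv2
for n in ("side","top"):
    c=capture(n); cv2.imwrite(f"pics/{n}0.png",c["color"][:,:,::-1])
    print(n,{k:v for k,v in c.items() if k!="color"})
print(manip.sense(), manip.grip_depth)
E
```

```text
pics
side {'fx': 430.7392946169077, 'fy': 430.7392946169077, 'cx': 281.4996700961682, 'cy': 202.45963145410704, 'origin': array([ 0.31007118, -0.94899602,  1.13262104]), 'attitude': array([ 0.92589634,  0.36170831, -0.03064994, -0.10461186])}
top {'fx': 455.44251038305384, 'fy': 455.44251038305384, 'cx': 276.6866472005441, 'cy': 211.4163138559551, 'origin': array([ 0.24117803, -0.02077631,  1.41965097]), 'attitude': array([ 0.71365667,  0.06689449, -0.06437637, -0.69431618])}
{'time_s': 0.1, 'qpos': array([ 1.12040887e+00,  4.80796290e-01,  1.59683838e+00, -4.94677010e-06,
        1.06510907e+00, -4.66190196e-02]), 'joint_velocities': array([-2.95855314e-05, -2.51418170e-03, -1.24121506e-03,  5.87580627e-04,
        4.44163855e-04, -7.87886927e-04]), 'effort': array([ 1.37418214e-03, -9.52252507e+01, -4.31046045e+01,  6.67648806e-05,
        5.14282758e-03, -3.75550496e-05]), 'eef_pos': array([0.2551988 , 0.59738064, 0.23070869]), 'eef_rot': array([-1.39460349e-04,  2.00514431e-01,  9.79690580e-01, -5.58396251e-04]), 'wrist_force': array([ 0.51978461, -0.45400011, -0.43580152]), 'wrist_torque': array([-0.01516385,  0.0507297 ,  0.00660395]), 'width': 0.08484346021732489} 0.0187
```

View pics/side0.png

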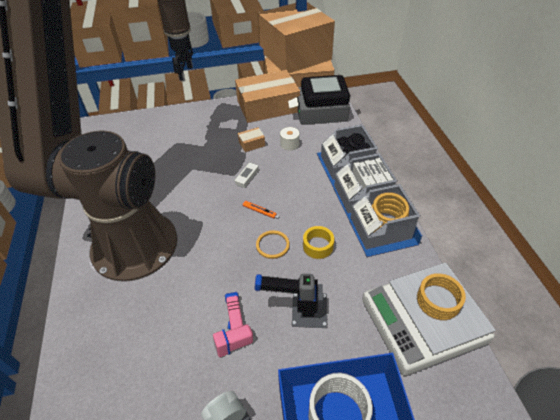

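View pics/top0.png

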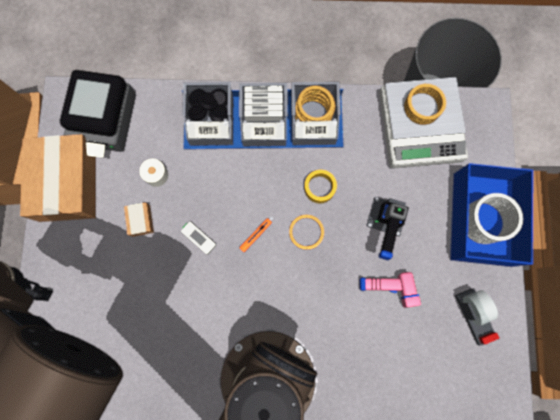

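The top view (up = +x, left = +y) shows the ring bin as the rightmost one, at about (316,115) with its label near (315,130). The scanner is at about (390,220), its handle pointing back towards the robot. The pink decoy is at (392,288). I'll zoom in to measure.

```bash
cat > h.py <<'E'
import numpy as np, cv2
from scipy.spatial.transform import Rotation as R
CAL={'side':dict(f=430.7392946169077,cx=281.4996700961682,cy=202.45963145410704,o=np.array([ 0.31007118,-0.94899602,1.13262104]),q=[0.92589634,0.36170831,-0.03064994,-0.10461186]),
'top':dict(f=455.44251038305384,cx=276.6866472005441,cy=211.4163138559551,o=np.array([0.24117803,-0.02077631,1.41965097]),q=[0.71365667,0.06689449,-0.06437637,-0.69431618])}
def rot(q): return R.from_quat([q[1],q[2],q[3],q[0]])
def quat(r): x=r.as_quat(); return np.array([x[3],x[0],x[1],x[2]])
def ray(cam,u,v):
    c=CAL[cam]; d=np.array([(u-c['cx'])/c['f'],-(v-c['cy'])/c['f'],-1.]); return c['o'],rot(c['q']).apply(d)
def atz(cam,u,v,z):
    o,d=ray(cam,u,v); return o+d*(z-o[2])/d[2]
def proj(cam,p):
    c=CAL[cam]; q=rot(c['q']).inv().apply(np.asarray(p)-c['o']); q=np.atleast_2d(q)
    return np.c_[c['cx']-c['f']*q[:,0]/q[:,2], c['cy']+c['f']*q[:,1]/q[:,2]]
def tri(uv1,uv2):
    o1,d1=ray('side',*uv1);o2,d2=ray('top',*uv2)
    A=np.c_[d1,-d2]; s=np.linalg.lstsq(A,o2-o1,rcond=None)[0]
    a=o1+d1*s[0];b=o2+d2*s[1]; return (a+b)/2,np.linalg.norm(a-b)
E
python3 - <<'E'
import cv2
a=cv2.imread('pics/side0.png');b=cv2.imread('pics/top0.png')
def z(im,x,y,w,h,s,n): cv2.imwrite(n,cv2.resize(im[y:y+h,x:x+w],None,fx=s,fy=s,interpolation=cv2.INTER_CUBIC))
z(a,245,260,100,75,8,'pics/s_scan.png'); z(b,350,185,100,75,8,'pics/t_scan.png')
z(a,330,170,100,75,8,'pics/s_bin.png'); z(b,270,75,100,75,8,'pics/t_bin.png')
E
```

```text
(no output)
```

View pics/s_scan.png

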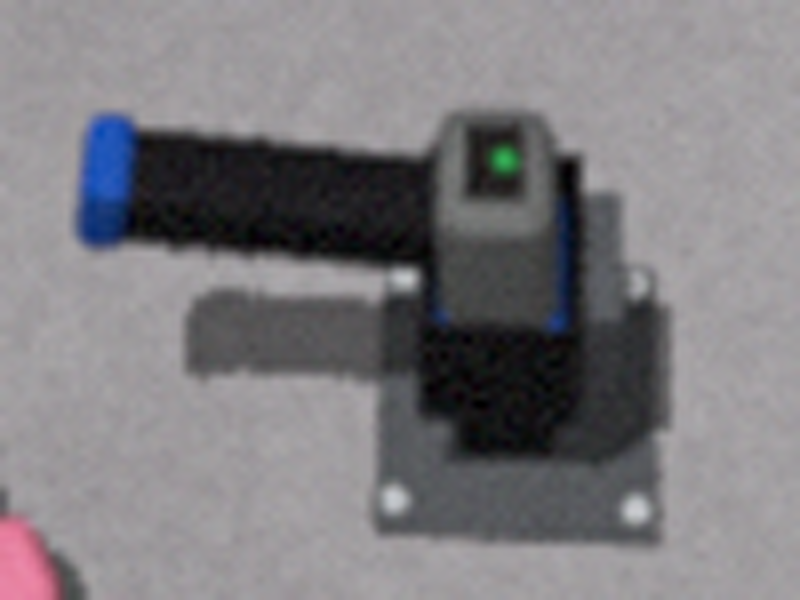

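View pics/t_scan.png

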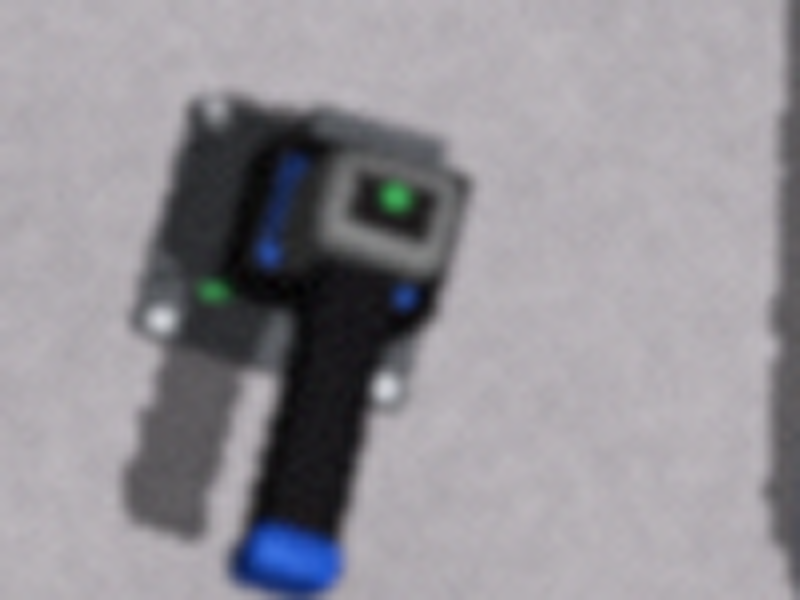

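View pics/s_bin.png

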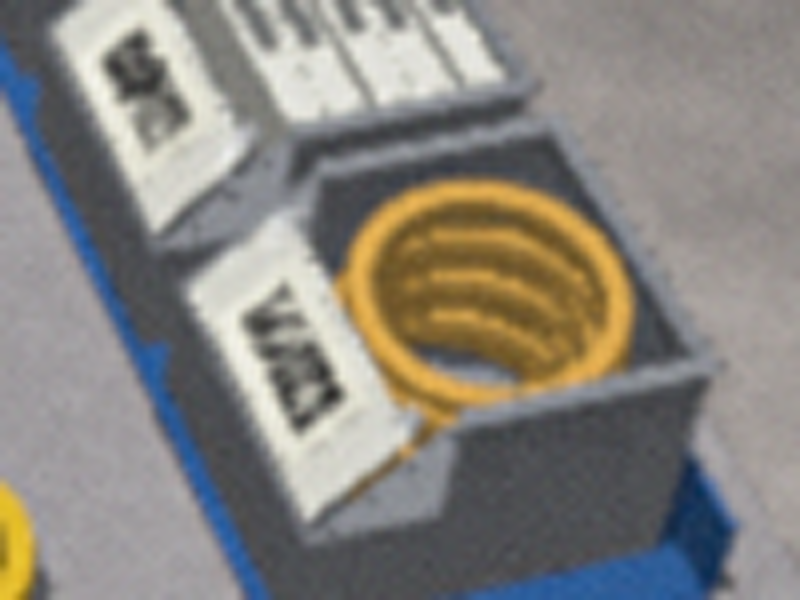

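View pics/t_bin.png

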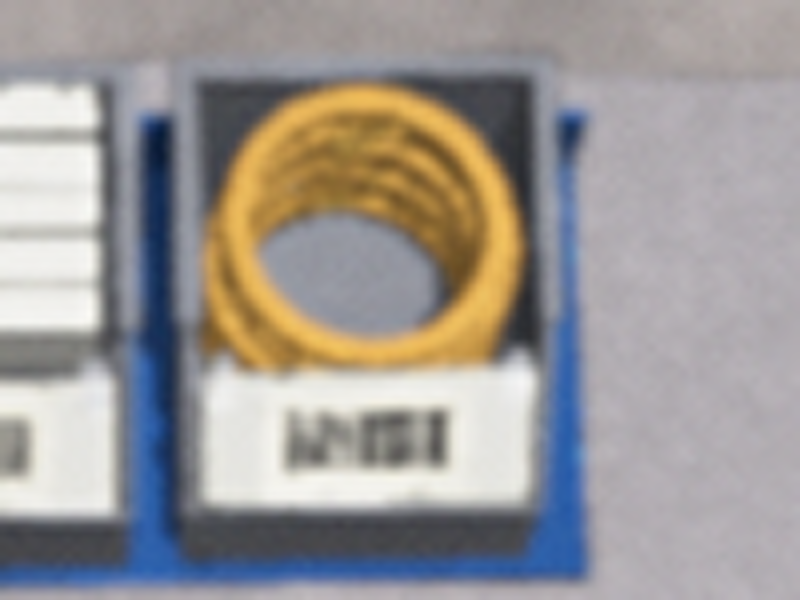

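```bash
python3 - <<'E'
from h import *
f=lambda x,y,ox,oy:((x+.5)/8-.5+ox,(y+.5)/8-.5+oy)
s=lambda x,y:f(x,y,245,260); t=lambda x,y:f(x,y,350,185)
sb=lambda x,y:f(x,y,330,170); tb=lambda x,y:f(x,y,270,75)
np.set_printoptions(precision=4,suppress=True)
print('rear',tri(s(497,178),t(390,213)), atz('top',*t(390,213),.157), atz('side',*s(497,178),.157))
print('foot',tri(s(105,180),t(287,558)))
print('label',tri(sb(293,362),tb(367,437)),atz('top',*tb(367,437),.092),atz('side',*sb(293,362),.092))
a=atz('top',*tb(205,508),.07);b=atz('top',*tb(535,508),.07);print('label low edge',a,b)
# handle edges top z~.135
h1=atz('top',*t(345,300),.137);h2=atz('top',*t(297,525),.155);d=h2-h1;print('handle yaw of -x',np.degrees(np.arctan2(-d[1],-d[0])))
print('screws',[atz('top',*t(*p),.006) for p in ((215,108),(160,318),(385,388))])
print('plate',[atz('side',*s(*p),.006) for p in ((395,500),(636,510),(638,282))])
# bystanders
for n,p,z in (('ring',(306,232),.006),('driver',(198,238),.026),('cutter',(256,235),.014),('tape',(320,186),.04),('carton',(138,219),.05),('lroll',(152,171),.06)):
    print(n,atz('top',*p,z))
E
```

```text
rear (array([ 0.49  , -0.3577,  0.15  ]), np.float64(5.955539433693039e-05)) [ 0.4886 -0.3559  0.157 ] [ 0.4888 -0.3619  0.157 ]
foot (array([ 0.3659, -0.3218,  0.139 ]), np.float64(0.003607910602763349))
label (array([ 0.7501, -0.1245,  0.09  ]), np.float64(0.002828291895015994)) [ 0.7508 -0.1244  0.092 ] [ 0.7477 -0.1264  0.092 ]
label low edge [ 0.7285 -0.0635  0.07  ] [ 0.732  -0.1917  0.07  ]
handle yaw of -x -15.36385269554499
screws [array([ 0.5588, -0.3274,  0.006 ]), array([ 0.4738, -0.3048,  0.006 ]), array([ 0.4484, -0.3925,  0.006 ])]
plate [array([ 0.4477, -0.3907,  0.006 ]), array([ 0.5295, -0.4136,  0.006 ]), array([ 0.5558, -0.3262,  0.006 ])]
ring [ 0.4439 -0.1056  0.006 ]
driver [0.4133 0.2279 0.026 ]
cutter [0.4291 0.0502 0.014 ]
tape [ 0.5848 -0.1449  0.04  ]
carton [0.4636 0.4101 0.05  ]
lroll [0.6133 0.3763 0.06  ]
```

```bash
cat >> h.py <<'E'
YAW=np.radians(-15.3); H=np.array([0.4887,-0.3585,0.0]); LY=np.radians(1.6); L=np.array([0.7495,-0.125,0.091])
S0=R.from_euler('z',YAW)            # scanner orientation at start
W0=H+[0,0,.055]
G=np.array([-.057,0,.075])
def tool_in_scanner(tilt,flip):     # tool z along -z of scanner, tilted about y; tool y along +-scanner y
    r=R.from_euler('y',tilt,degrees=True)*R.from_euler('x',180,degrees=True)
    return r*R.from_euler('z',180,degrees=True) if flip else r
def final(dist=.13,roll=0.,pitch=45.):
    r=R.from_euler('z',LY)*R.from_euler('y',-pitch,degrees=True)*R.from_euler('z',roll,degrees=True)
    w=L+r.apply([0,0,dist]); return w,r
def tcp(w,r,T,along=0.):
    g=w+r.apply(G+along*np.array([-np.cos(.1745),0,np.sin(.1745)])); q=r*T
    return g+q.apply([0,0,.0187]),quat(q)
E
python3 - <<'E'
from h import *
from station import kin,capture
np.set_printoptions(precision=3,suppress=True)
for tilt in (-20,-10,0,10,20):
  for flip in (0,1):
    T=tool_in_scanner(tilt,flip)
    a=kin.inverse_kinematics(*tcp(W0,S0,T)); print(tilt,flip,'start',a)
    for roll in (-40,-20,0,20,40,90,-90):
        for pitch in(45,38,52):
            w,r=final(.13,roll,pitch)
            b=kin.inverse_kinematics(*tcp(w,r,T))
            if b is not None and (pitch==45): print('   ',roll,pitch,b)
# overlay
hx,hy=.02,.025
rear=np.array([[sx*hx,sy*hy,.102] for sx,sy in((1,1),(1,-1),(-1,-1),(-1,1))])
hol=np.array([[sx*.0275,sy*.0355,.055] for sx,sy in((1,1),(1,-1),(-1,-1),(-1,1))])
axis=lambda y:np.array([[-.02,y,.075+(-.037)*np.tan(.1745)],[-.14,y,.075+.083*np.tan(.1745)]])
r=R.from_euler('z',LY)*R.from_euler('y',-45,degrees=True)
lab=L+r.apply([[sx*.022,sy*.04,0] for sx,sy in((1,1),(1,-1),(-1,-1),(-1,1))])
for n,bx in (('side',((245,260),(330,170))),('top',((350,185),(270,75)))):
    im=cv2.imread(f'pics/{n}0.png')
    out=[]
    for (ox,oy),polys in zip(bx,([rear,hol,axis(.015),axis(-.015)],[lab])):
        z=cv2.resize(im[oy:oy+75,ox:ox+100],None,fx=5,fy=5,interpolation=cv2.INTER_CUBIC)
        for p in polys:
            P=p if p is lab else W0+S0.apply(p)
            uv=(proj(n,P)-[ox,oy]+.5)*5-.5
            cv2.polylines(z,[np.round(uv).astype(int)],len(p)>2,(255,255,0) ,1)
        out.append(z)
    cv2.imwrite(f'pics/ov_{n}.png',np.hstack(out)[:, :1000])
a=cv2.imread('pics/ov_side.png');b=cv2.imread('pics/ov_top.png')
cv2.imwrite('pics/ov.png',cv2.resize(np.vstack([a,b]),(800,600)))
E
```

```text
-20 0 start [-0.845  0.425  2.184  0.682  0.301  0.362]
    -40 45 [-0.2    0.582  2.617  3.166  1.128 -1.025]
    -20 45 [-0.418  0.674  2.648  2.847  1.291 -1.357]
    0 45 [-0.625  0.685  2.605  2.523  1.254 -1.665]
    20 45 [-0.761  0.638  2.507  2.224  1.12  -1.846]
    40 45 [-0.82   0.578  2.384  1.942  0.997 -1.924]
    90 45 [-0.758  0.452  2.083  1.308  0.829 -1.984]
    -90 45 [ 0.032  0.332  2.341  4.011  0.468 -0.81 ]
-20 1 start [-0.845  0.425  2.184  0.682  0.301 -2.78 ]
    -40 45 [-0.2    0.582  2.617  3.166  1.128  2.117]
    -20 45 [-0.418  0.674  2.648  2.847  1.291  1.785]
    0 45 [-0.625  0.685  2.605  2.523  1.254  1.476]
    20 45 [-0.761  0.638  2.507  2.224  1.12   1.296]
    40 45 [-0.82   0.578  2.384  1.942  0.997  1.218]
    90 45 [-0.758  0.452  2.083  1.308  0.829  1.158]
    -90 45 [0.032 0.332 2.341 4.011 0.468 2.332]
-10 0 start [-0.779  0.449  2.058  0.182  0.488  0.904]
    -40 45 [-0.309  0.428  2.528  2.909  0.743 -0.912]
    -20 45 [-0.439  0.475  2.546  2.708  0.84  -1.207]
    0 45 [-0.564  0.493  2.521  2.492  0.857 -1.477]
    20 45 [-0.6
[... 2328 characters left out ...]
0 45 [-0.477  0.341  2.155  1.02   0.521  0.8  ]
    -20 45 [-0.43   0.327  2.149  0.812  0.423  0.705]
    0 45 [-0.382  0.316  2.158  0.581  0.312  0.637]
    20 45 [-0.338  0.31   2.18   0.252  0.191  0.666]
    90 45 [-0.274  0.339  2.325  3.497  0.381  2.596]
    -90 45 [-0.564  0.385  2.227  1.533  0.714  1.071]
20 1 start [-0.644  0.656  1.671 -0.139  1.144 -1.869]
    -40 45 [-0.477  0.341  2.155  1.02   0.521 -2.342]
    -20 45 [-0.43   0.327  2.149  0.812  0.423 -2.436]
    0 45 [-0.382  0.316  2.158  0.581  0.312 -2.504]
    20 45 [-0.338  0.31   2.18   0.252  0.191 -2.475]
    90 45 [-0.274  0.339  2.325  3.497  0.381 -0.545]
    -90 45 [-0.564  0.385  2.227  1.533  0.714 -2.07 ]
```

View pics/ov.png

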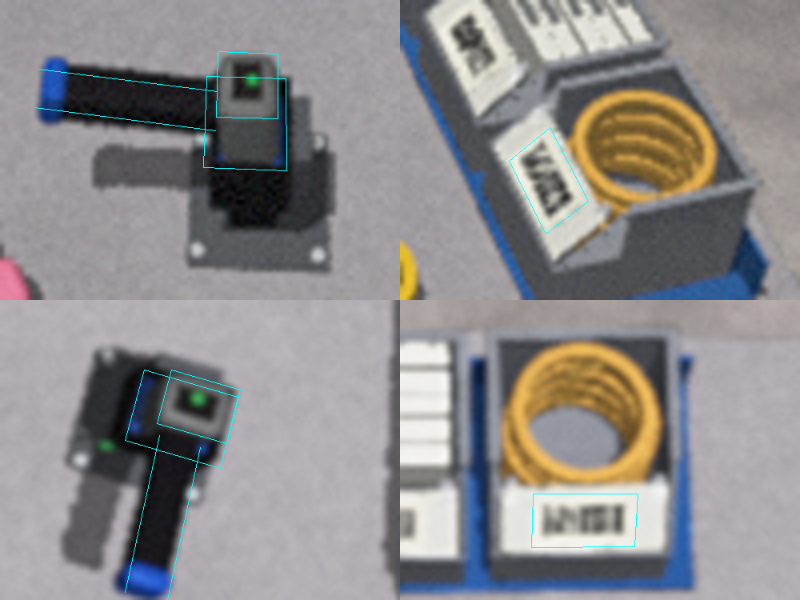

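```bash
python3 - <<'E'
from h import *
from station import kin,manip
np.set_printoptions(precision=3,suppress=True)
print([x for x in dir(kin) if x[0]!='_'],[x for x in dir(manip) if x[0]!='_'])
for tilt in (14,17,20):
    T=tool_in_scanner(tilt,0)
    for up in(.1,0,.16): print(tilt,'start',up,kin.inverse_kinematics(*tcp(W0+[0,0,up],S0,T,.006)))
    for roll in (-30,-15,0,15):
        w,r=final(.13,roll); b=kin.inverse_kinematics(*tcp(w,r,T,.006)); print('   ',roll,b,tcp(w,r,T,.006)[0])
E
```

```text
['inverse_kinematics'] ['IKError', 'finish_job', 'grip_depth', 'move_joints', 'move_linear', 'move_pose', 'sense', 'sleep']
14 start 0.1 [-0.668  0.478  1.682 -0.101  1.209  1.216]
14 start 0 [-0.668  0.596  1.761 -0.112  1.013  1.239]
14 start 0.16 [-0.668  0.42   1.617 -0.097  1.331  1.203]
    -30 [-0.447  0.321  2.247  1.303  0.376  0.374] [ 0.574 -0.096  0.183]
    -15 [-0.433  0.317  2.247  1.245  0.309  0.187] [ 0.57  -0.113  0.178]
    0 [-0.42   0.314  2.25   1.231  0.239 -0.042] [ 0.569 -0.13   0.176]
    15 [-0.407  0.313  2.256  1.314  0.169 -0.367] [ 0.571 -0.147  0.178]
17 start 0.1 [-0.658  0.505  1.646 -0.117  1.268  1.231]
17 start 0 [-0.658  0.622  1.723 -0.127  1.076  1.256]
17 start 0.16 [-0.658  0.449  1.582 -0.113  1.387  1.217]
    -30 [-0.45   0.325  2.206  1.097  0.415  0.574] [ 0.574 -0.096  0.182]
    -15 [-0.427  0.319  2.205  0.982  0.34   0.454] [ 0.569 -0.112  0.177]
    0 [-0.403  0.314  2.21   0.876  0.258  0.326] [ 0.568 -0.13   0.176]
    15 [-0.381  0.31   2.221  0.788  0.17   0.18 ] [ 0.57  -0.148  0.177]
20 start 0.1 [-0.647  0.534  1.611 -0.131  1.325  1.243]
20 start 0 [-0.647  0.648  1.685 -0.14   1.138  1.27 ]
20 start 0.16 [-0.647  0.478  1.549 -0.128  1.442  1.228]
    -30 [-0.453  0.333  2.164  0.937  0.466  0.73 ] [ 0.573 -0.095  0.182]
    -15 [-0.42   0.324  2.164  0.781  0.388  0.658] [ 0.568 -0.112  0.177]
    0 [-0.387  0.317  2.171  0.608  0.303  0.605] [ 0.567 -0.13   0.175]
    15 [-0.356  0.312  2.185  0.388  0.211  0.599] [ 0.569 -0.148  0.177]
```

```bash
python3 - <<'E'
from h import *
from station import kin,manip,fingers,capture
T=tool_in_scanner(17,0)
p,q=tcp(W0,S0,T,.006)
z=rot(q).apply([0,0,1])
manip.move_pose(p-.11*z,q)
print(manip.sense()['time_s'],manip.sense()['eef_pos'],p-.11*z)
manip.move_linear(p-.035*z,feed=.12,stop_force=10)
for n in ("side","top"):
    cv2.imwrite(f"pics/{n}1.png",capture(n)["color"][:,:,::-1])
s=manip.sense();print(s['time_s'],s['wrist_force'])
a=cv2.imread('pics/side1.png')[210:360,210:410];b=cv2.imread('pics/top1.png')[150:300,300:500]
cv2.imwrite('pics/z1.png',cv2.resize(np.hstack([a,b]),None,fx=2,fy=2,interpolation=cv2.INTER_CUBIC))
E
```

```text
3.4833 [ 0.45421806 -0.34841339  0.2183856 ] [ 0.45376822 -0.34894375  0.21835232]
4.3583 [ 0.32808091 -0.2127382   0.33802433]
```

View pics/z1.png

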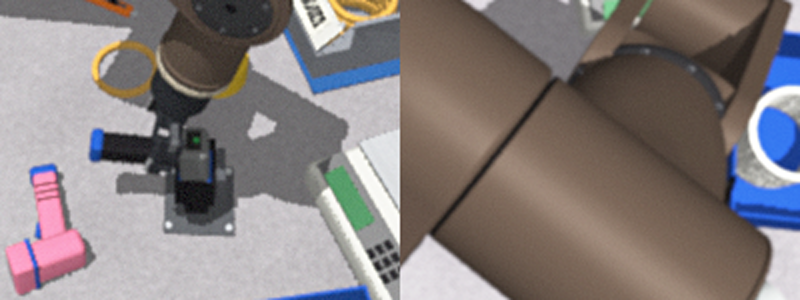

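The side view shows the open fingers straddling the handle at about (165,145), near the head. The arm hides the scanner in the top view. I'll descend, grip, and check.

```bash
python3 - <<'E'
from h import *
from station import kin,manip,fingers,capture
T=tool_in_scanner(17,0)
p,q=tcp(W0,S0,T,.006)
z=rot(q).apply([0,0,1])
print('stopped',manip.move_linear(p+.002*z,feed=.06,stop_force=10))
s=manip.sense();print(s['time_s'],s['wrist_force'],s['eef_pos'],p+.002*z)
fingers.gripper_close()
s=manip.sense();print(s['time_s'],s['wrist_force'],s['wrist_torque'],s['width'])
cv2.imwrite("pics/side2.png",capture("side")["color"][:,:,::-1])
a=cv2.imread('pics/side2.png')[210:360,210:410]
cv2.imwrite('pics/z2.png',cv2.resize(a,None,fx=4,fy=4,interpolation=cv2.INTER_CUBIC))
E
```

```text
stopped False
5.125 [ 0.48711899 -0.10385788 -0.63897742] [ 0.42233157 -0.34042352  0.11129153] [ 0.42218318 -0.34030306  0.11124619]
5.675 [-0.02632456  0.06307391  2.99803495] [-0.14595611 -0.0215679  -0.02418116] 0.02944944679212248
```

View pics/z2.png

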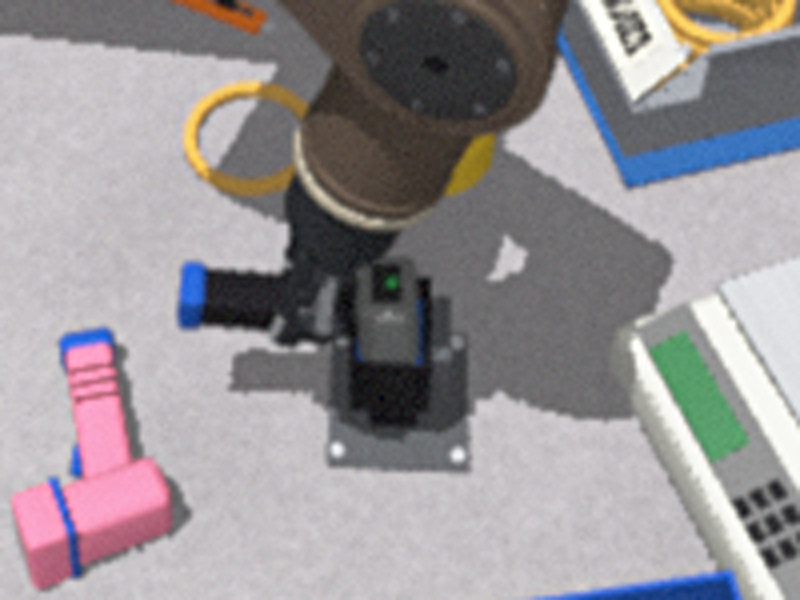

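The grip width is 29.4 mm against a 30 mm handle, and the fingers sit on the black handle. Next I lift straight up.

```bash
python3 - <<'E'
from h import *
from station import kin,manip,fingers,capture
s=manip.sense()
print(manip.move_linear(s['eef_pos']+[0,0,.13],feed=.1))
s=manip.sense();print(s['time_s'],s['wrist_force'],s['wrist_torque'],s['width'],s['eef_pos'],s['eef_rot'])
c=capture("side")["color"][:,:,::-1]
cv2.imwrite('pics/z3.png',cv2.resize(c[170:320,210:410],None,fx=4,fy=4,interpolation=cv2.INTER_CUBIC))
cv2.imwrite('pics/t3.png',capture("top")["color"][:,:,::-1])
E
```

```text
False
7.175 [ 0.09722522  0.72405674 -1.58348668] [-0.02993947 -0.11806043 -0.01887506] 0.029189216569404236 [ 0.42199219 -0.34021426  0.24081341] [-0.01995348  0.9801451  -0.13162131 -0.14694652]
```

View pics/z3.png

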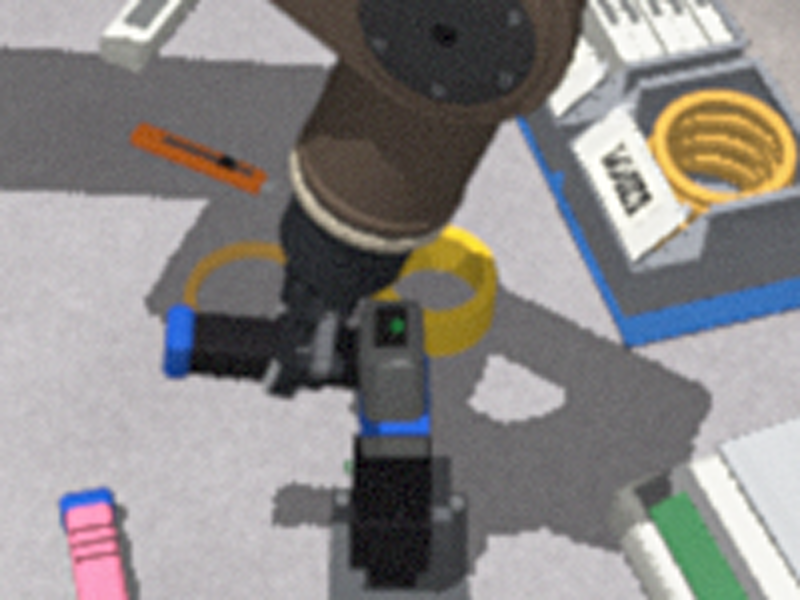

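The scanner is clear of the holster, with its nose above the rim and the handle still horizontal and not slipping. Now I swing it over and tip it.

```bash
python3 - <<'E'
from h import *
from station import kin,manip,fingers,capture
T=tool_in_scanner(17,0)
s=manip.sense()
manip.move_linear(s['eef_pos']+[0,0,.05],feed=.15)
off=.002
w,r=final(.19,-15); p,q=tcp(w,r,T,.006); p=p+rot(q).apply([0,0,off])
print(kin.inverse_kinematics(p,q), p)
manip.move_pose(p,q)
s=manip.sense();print(s['time_s'],s['wrist_force'],s['width'])
c=capture("side")["color"][:,:,::-1]
cv2.imwrite('pics/s4.png',cv2.resize(c[120:320,210:470],None,fx=3,fy=3,interpolation=cv2.INTER_CUBIC))
cv2.imwrite('pics/t4.png',capture("top")["color"][:,:,::-1])
E
```

```text
[-0.47418521  0.19533856  2.24014893  0.81575886  0.41807179  0.59245215] [ 0.52786432 -0.11333547  0.21802113]
8.7583 [ 0.54760119 -0.04008113 -1.48694189] 0.02947993010155312
```

View pics/s4.png

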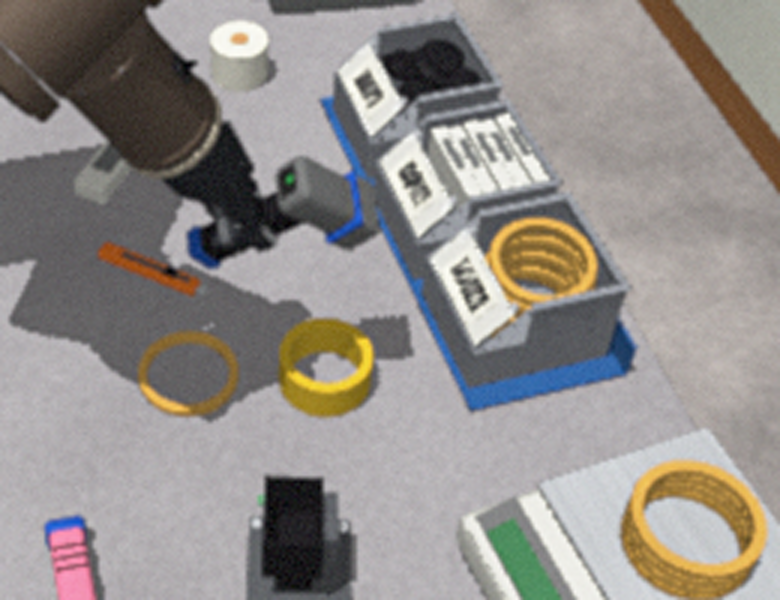

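View pics/t4.png

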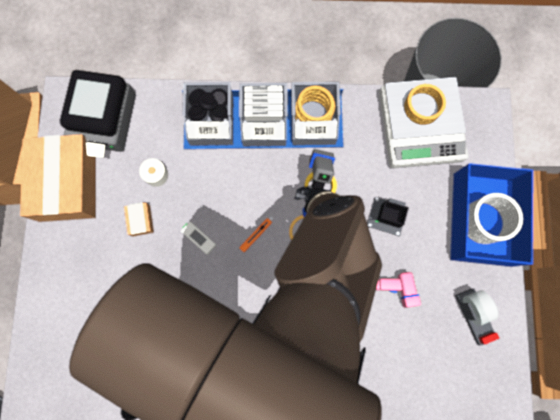

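Both views show the scanner tipped and aimed at the ring-bin label: the top view has it at about (322,165), lined up with the label at (316,130). Next I move in to 13 cm and compare the model outline with the pictures.

```bash
cat > ov.py <<'E'
from h import *
from station import manip,capture
def show(tag):
    T=tool_in_scanner(17,0); s=manip.sense()
    q=rot(s['eef_rot']); r=q*T.inv()
    g=s['eef_pos']-q.apply([0,0,.0207])
    w=g-r.apply(G+.006*np.array([-np.cos(.1745),0,np.sin(.1745)]))
    lr=R.from_euler('z',LY)*R.from_euler('y',-45,degrees=True)
    print('t',s['time_s'],'label in window frame',r.inv().apply(L-w),'window',w,'ang',np.degrees(np.arccos((r.apply([0,0,1])@lr.apply([0,0,1])))),s['wrist_force'],s['width'])
    rect=lambda a,b,z:np.array([[sx*a,sy*b,z] for sx,sy in((1,1),(1,-1),(-1,-1),(-1,1))])
    outs=[]
    for n,(ox,oy) in (('side',(260,140)),('top',(270,110))):
        im=np.ascontiguousarray(capture(n)["color"][:,:,::-1])
        z=cv2.resize(im[oy:oy+100,ox:ox+100],None,fx=4,fy=4,interpolation=cv2.INTER_CUBIC); raw=z.copy()
        for p in (rect(.02,.025,.102),rect(.022,.03,0),np.array([[0,0,0],[0,0,-.13]]),np.array([[-.142,-.015,.09],[-.142,.015,.09]])):
            uv=(proj(n,w+r.apply(p))-[ox,oy]+.5)*4-.5
            cv2.polylines(z,[np.round(uv).astype(int)],len(p)>2,(255,255,0),1)
        outs.append(np.vstack([raw,z]))
    cv2.imwrite(f'pics/{tag}.png',cv2.resize(np.hstack(outs),(600,600)))
E
python3 - <<'E'
from ov import *
T=tool_in_scanner(17,0)
w,r=final(.13,-15); p,q=tcp(w,r,T,.006); p=p+rot(q).apply([0,0,.002])
manip.move_linear(p,feed=.06,ori=q); manip.sleep(.3)
show('ov5')
E
```

```text
t 10.3083 label in window frame [-2.14151957e-04  6.94270484e-05 -1.30169157e-01] window [ 0.6576019  -0.12766067  0.18315053] ang 0.020845093170288997 [-0.3704325  -0.10963125 -1.71784361] 0.029334055235832057
```

View pics/ov5.png

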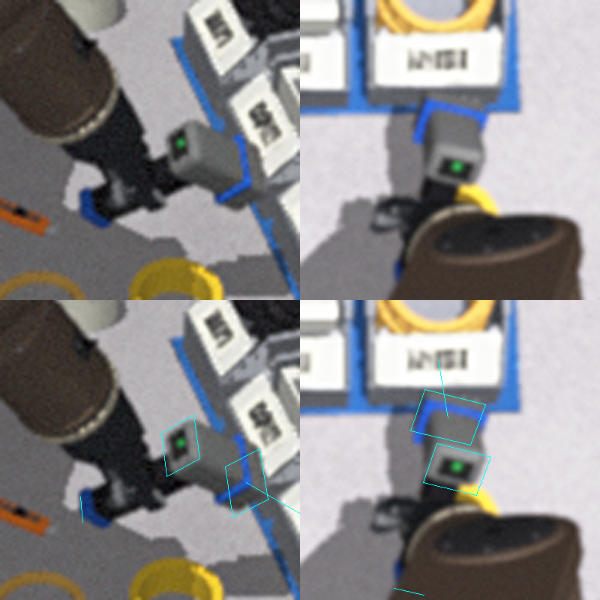

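In both views the rear-face outline falls on the real rear face and the nose outline agrees within a few mm. The projected beam ends on the ring-bin barcode (top view, about (440,365)). The bystanders that are visible haven't moved, so I'm handing in.

```bash
python3 - <<'E'
from station import manip
import numpy as np
s=manip.sense();print(np.abs(s['joint_velocities']).max(),s['width'],s['time_s'])
manip.finish_job()
E
```

```text
0.0020326983180168853 0.028857339885657737 10.4083
the job is handed in; nothing more can be done
```

I took the scanner out of the holster by its handle, tipped it over and handed the job in at 10.4 s. It was held still, aimed at the label of the gold-ring bin. No verdict was reported.

- **Aim:** From the arm's pose and an assumed grip with no slip, the window was 13.0 cm from the label and 18 cm above the table. The beam was within 1 mm of my measured label centre and square to within 0.1°. The label position itself is uncertain by about 3 mm.
- **Check against the pictures:** The model outline matched the real scanner to within a few mm, and the projected beam landed on the barcode. The true aim may be off by about 5 mm. The allowance is 25 mm.
- **Grip and stillness:** The fingers were 28.9 mm open on the 30 mm handle, slightly narrower than the 29.2 to 29.5 mm read since closing. The joints were at rest.
- **Bystanders:** None appeared to have moved in the pictures. I did not measure them again, and the arm partly hid the gold ring and tape roll in the last top view.

No check failed.

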